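# Bank the yellow deposit tokens in the counting tray

## Task

Sweep both yellow tokens across the blue counting tray's plate into the trough along its side, sliding them on the plate rather than picking them up, then shut the trough's white hinged lid fully. Leave the red token lying where it is on the plate.

Things in the scene. Friction and masses are not known exactly. Their poses are not given: they have to be found in the camera images.
- lid: White lid, 256 x 70 x 4 mm, of the fixed blue tray's trough, standing open, leaning 5 to 30 degrees outward. Stiff hinge: stays where left, 1 N at the free edge moves it. Origin: mid-hinge, on its underside, 49 mm above the counter. x along the hinge; it spans y 0 to -70 mm; shut, z is up; opens about -x. Trough in the shut lid's frame: x -125..125, y -64..-2, floor z -45 mm.
- yellow_a: Yellow plastic token, a disc 40 mm across, 12 mm thick, 18 g. Origin: centre of its underside, z up. Lies on the grey-topped plate: in the shut lid's frame x -125..125, y -242..-64 mm, top z -9 (40 mm above the counter), open edge at the trough, 8 mm rails on the other sides. The three tokens lie 73 to 118 mm from the trough edge, in any order, 60 mm or more apart along x.
- yellow_b: The other yellow token on the plate, same size and origin.
- red: Red token, same size and origin, also on the plate; it stays there.
Things that resemble listed ones, but are neither listed nor needed, are in the scene too. Leave any green or purple look-alike of the yellow_a alone.

How it is judged:
By the outcome, as a careful person would: the job done as asked, in the order asked, and still so for the second after the job is handed in, with the robot touching nothing.
It also fails if it takes over 46 s, if anything falls off the work surface, if the arm or the gripper's body presses on something with over 40 N, if the wrist force passes 120 N, or if a joint passes its speed limit or range.

## Robot

A 6-joint arm with a two-finger parallel gripper is mounted at the origin on the work surface. World frame = base frame: x ahead of the robot, y to its left, z up, the work surface at z = 0. Lengths are in m, angles in degrees, forces in N, time in s.
With the tool pointing down it reaches from about 0.4 to 0.825 m from the base axis. Payload 7 kg.
Tool frame: the origin (TCP) lies between the finger pads; the fingertips stand 17 mm ahead of it and the grasp point (between the pads) lies 2 mm behind it; z points along the fingers, y is the line along which they close (so a half turn about z gives the same grasp; the last joint's range is limited). The gripper opens to 88 mm and grips with 3 to 60 N. Pads are 19 mm wide; open, the fingers measure 130 mm over their backs; the gripper's body (78 mm by 193 mm) begins 47 mm behind the grasp point.
Start: joints at [80.334, 20.546, 0.682, 0, -70.136, -16.507], TCP at [0.298, 0.606, 0.244] pointing down, gripper open.
Joint ranges: [-176.03, 176.03], [-82.01, 121.73], [-58.28, 71.71], [-173.87, 95.51], [-174.79, -0.11], [-173.66, 173.66]. Speed limits (degrees/s): [136.94, 136.94, 172.46, 180, 180, 180].

## Interface

Orientations are given as [roll, pitch, yaw] about the fixed x, y, z axes, in that order (R = Rz(yaw) Ry(pitch) Rx(roll)).
In Python, from workcell import bot, release, close, viewer, spot_in, status gives the robot as it stands. The module is installed in compiled form; this text tells all that it offers. Calls block until the motion is done:
- bot.reach(position, orientation): joint-space move of the TCP to a pose.
- bot.servo_line(position, attitude=None, rate=0.15, contact_N=None): straight line of the TCP; attitude=None keeps the orientation; rate is the mean speed in m/s. With contact_N (N) it stops when the force on the tool has changed by that much, and returns True; else False.
- bot.move_j(angles): joint-space move.
- release() and close(): open the fingers fully, or close them until they stop; the grip force is fixed at half the most.
- bot.wait(seconds).
- bot.ik(position, orientation): joint angles nearest the present ones, or None.
- viewer.grab_frame(name): name is "side" or "top" or "wrist"; returns the picture (480x640x3 uint8, red, green, blue); there is no depth.
- viewer.calibration(name): a dict with "fx", "fy", "cx", "cy" (pixels), "eye" and "attitude" of the camera in the world. Camera axes: x right, y down, z forward; pixel columns grow to the right and rows downward; lengths in m; the calibration is good to about 2 mm. The wrist camera is an equidistant fisheye: a pixel r from the principal point sees the ray r / f radians off the axis. A picture is of the moment at which its call begins: read the wrist's pose just before it. calibration takes no time and is no camera call; for the wrist camera it gives the pose at the moment of the call.
A pose or a line that the arm cannot do raises bot.MotionError and nothing moves.
- bot.job_done(): hands the job in; it is judged then, once.
Trained networks look in the newest picture that a camera, given by its name, has taken for a name from the list of things; names that differ only in an ending like _2 or _b are one class to them, and where a whole thing is asked for, a point or a joint stands for the part that bears it (a point fixed in the world has none). Each returns a list of dicts, best first, with "confidence" (0 to 1); they miss things now and then, are a little off and sometimes report something else, mostly with a low value. They report only what shows in the picture. A call takes as long as a camera call. They do not tell look-alikes from the thing itself.
- spot_in(label, camera): "rect" ([centre column, centre row, width, height] as shares, 0 to 1, of the picture: columns of its width, rows of its height, round what is visible of it).
Readings, each from a call of its own:
- status.read_time(): time.
- status.read_qpos(): joint angles.
- status.read_qd(): joint speeds.
- status.read_joint_efforts(): joint torques, N m.
- status.read_eef_pos(): TCP position.
- status.read_eef_rot(): TCP orientation.
- status.read_contact_force(): force on the tool from outside, world axes, zero at the start.
- status.read_wrist_torque(): the same for the moment, N m.
- status.read_gripper_width(): finger opening in m.
- status.read_grasp_force(): force on a finger pad.
Only numpy, scipy, OpenCV 4.12 (cv2) and the standard library are available. Lean on these libraries where they do the work, as an engineer would, in place of code of your own. Each camera call takes 0.05 s, during which the arm holds its last target. There are 200 camera calls.

## Working session

There is one attempt and no reset: what is moved stays moved. The work goes in short steps, each a Python script; the robot and the scene stay as the last script left them, time stands still between calls to the robot, and variables do not carry over. Pictures are saved under pics/ and viewed, at most 10 in all, crops included, and the job is handed in when it is done.

```bash
mkdir -p pics
python3 - <<'E'
from workcell import bot, viewer, spot_in, status
import cv2,numpy as np
ims=[]
for c in("top","side"):
    im=viewer.grab_frame(c); cv2.imwrite(f"pics/{c}0.png",im[:,:,::-1])
    k=viewer.calibration(c); print(c,{a:np.round(b,4).tolist() for a,b in k.items()})
    for l in("lid","yellow_a","red"):
        print(l,[(np.round(np.array(d["rect"])*[640,480,640,480],1).tolist(),round(d["confidence"],2)) for d in spot_in(l,c)])
print(status.read_time(), status.read_eef_rot())
E
```

```text
top {'fx': 536.0421, 'fy': 536.0421, 'cx': 310.8697, 'cy': 236.2123, 'eye': [0.404, 0.0068, 0.6915], 'attitude': [-168.9733, 0.7159, -91.4349]}
lid [([180.1, 207.6, 34.0, 222.7], 0.65)]
yellow_a [([327.9, 377.6, 28.9, 30.4], 0.82), ([324.1, 280.0, 32.4, 32.8], 0.77), ([310.8, 205.3, 29.1, 29.4], 0.72), ([434.2, 219.6, 32.0, 31.6], 0.61)]
red [([310.0, 154.2, 34.7, 29.6], 0.58)]
side {'fx': 495.384, 'fy': 495.384, 'cx': 321.9582, 'cy': 243.6876, 'eye': [0.1395, 0.434, 0.3821], 'attitude': [-118.3015, -1.0254, -137.6352]}
lid [([215.4, 279.5, 156.9, 122.2], 0.94)]
yellow_a [([352.3, 272.6, 32.1, 16.8], 0.95), ([428.4, 336.0, 34.5, 26.5], 0.89), ([296.6, 249.4, 32.7, 23.1], 0.68), ([374.5, 234.8, 16.3, 5.7], 0.56)]
red []
0.4 [ 1.79987313e+02 -1.55607674e-03 -2.61712583e+01]
```

View pics/top0.png

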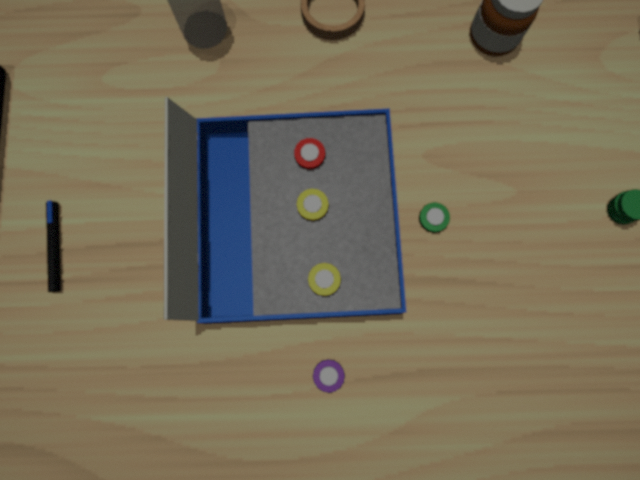

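View pics/side0.png

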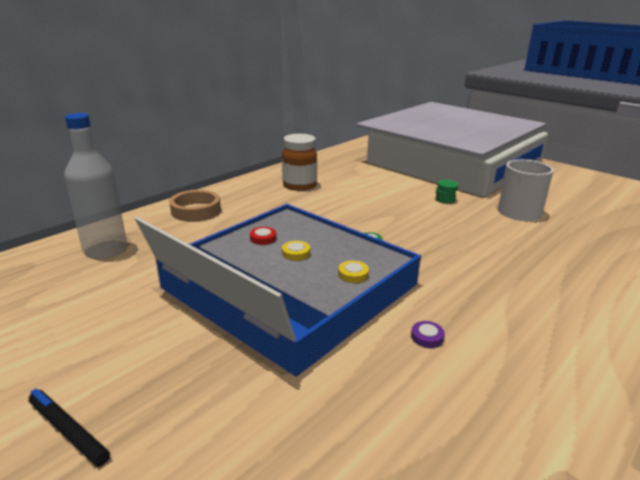

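Top view: yellow tokens at (312,204) and (324,279), red at (310,153). Look-alikes are green (435,217) and purple (328,376), both off the tray. The trough is on the image left, with the lid leaning outward at columns 167–199. In the side view the yellows are at (296,250) and (353,271), red at (263,235), and purple at (428,334).

Next I triangulate the tokens and the tray corners, and check one close crop.

```bash
cat > h.py <<'E'
import numpy as np,cv2
from scipy.spatial.transform import Rotation as R
from workcell import viewer
def ray(c,p):
    k=viewer.calibration(c)
    d=np.array([(p[0]-k["cx"])/k["fx"],(p[1]-k["cy"])/k["fy"],1.])
    return np.array(k["eye"]),R.from_euler("xyz",k["attitude"],degrees=True).apply(d/np.linalg.norm(d))
def atz(c,p,z):
    e,d=ray(c,p); return e+d*(z-e[2])/d[2]
def tri(p,q):
    e,d=ray("top",p); f,g=ray("side",q)
    s,_,_,_=np.linalg.lstsq(np.c_[d,-g],f-e,rcond=None)
    a,b=e+d*s[0],f+g*s[1]; return (a+b)/2,np.linalg.norm(a-b)
E
python3 - <<'E'
from h import *
np.set_printoptions(precision=4,suppress=True)
t=cv2.imread("pics/top0.png");s=cv2.imread("pics/side0.png")
def white(im,p,r=14):  # centroid of the pale inset on a token's top
    hsv=cv2.cvtColor(im,cv2.COLOR_BGR2HSV); x,y=p
    m=np.zeros(im.shape[:2],np.uint8); m[y-r:y+r+1,x-r:x+r+1]=1
    lab=(hsv[...,1]>110)&(m>0); pts=np.argwhere(lab)[:,::-1].astype(np.float32)
    return cv2.minEnclosingCircle(pts)
for n,p,q in(("near y",(324,279),(353,270)),("mid y",(312,204),(296,249)),("red",(310,153),(263,234))):
    c,r=white(t,p,18); print(n,c,r,tri(c,q),atz("top",c,.052))
for n,p,q in(("A",(199,120),(158,262)),("B",(388,111),(287,207)),("C",(403,311),(418,257)),("D",(202,321),(296,347)),("lidA",(168,100),(138,221)),("lidD",(168,318),(292,335))):
    print(n,tri(p,q),atz("top",p,.048))
cv2.imwrite("pics/crop.png",np.hstack([cv2.resize(t[90:340,150:420],(396,366)),cv2.resize(s[200:370,130:430],(396,366))]))
E
```

```text
near y (324.1470642089844, 279.10662841796875) 16.147499084472656 (array([ 0.4762, -0.0032,  0.048 ]), np.float64(0.0008402322074083423)) [ 0.4761 -0.0029  0.052 ]
mid y (312.3636474609375, 204.36363220214844) 15.765156745910645 (array([0.5692, 0.0085, 0.048 ]), np.float64(0.0011544067936607348)) [0.5686 0.0088 0.052 ]
red (309.3829650878906, 153.27659606933594) 15.735607147216797 (array([0.6355, 0.0106, 0.0484]), np.float64(0.001128929590668236)) [0.6347 0.0109 0.052 ]
A (array([0.6885, 0.1527, 0.0391]), np.float64(0.0011555659058566001)) [0.6851 0.1511 0.048 ]
B (array([ 0.6922, -0.0926,  0.0412]), np.float64(0.0018741483462327156)) [ 0.69  -0.091  0.048]
C (array([ 0.4361, -0.096 ,  0.0452]), np.float64(0.00031722245879795116)) [ 0.4361 -0.0955  0.048 ]
D (array([0.4309, 0.146 , 0.0373]), np.float64(7.803897636498989e-05)) [0.4304 0.1437 0.048 ]
lidA (array([0.6835, 0.1733, 0.1095]), np.float64(0.0018577926102648656)) [0.7138 0.1917 0.048 ]
lidD (array([0.4255, 0.1708, 0.0737]), np.float64(0.020578106410292674)) [0.435  0.1844 0.048 ]
```

View pics/crop.png

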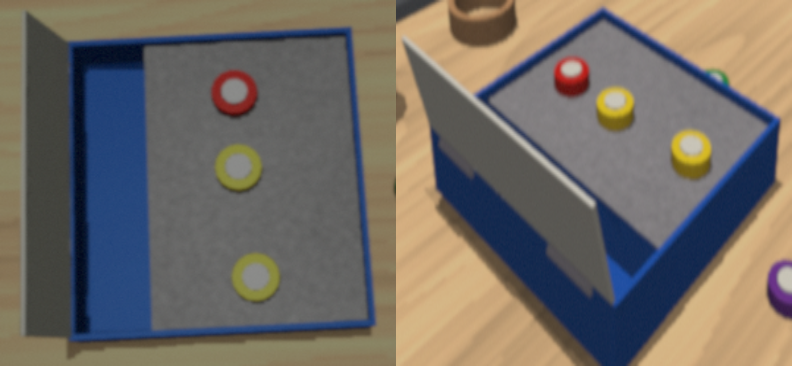

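The crop confirms the two yellows and the red on the plate, with the lid leaning about 20° outward. Token heights (0.048 m) and tray size (about 0.255 × 0.24 m) agree with the text. I'll push with the closed fingers' 42 mm flat side, starting with the nearer yellow.

```bash
cat >> h.py <<'E'
A=np.radians(1.3); X=np.array([np.cos(A),np.sin(A),0]); U=np.array([-np.sin(A),np.cos(A),0])  # tray axes
E
python3 - <<'E'
from h import *
from workcell import bot,close,status
np.set_printoptions(precision=4,suppress=True)
e1,e2=atz("top",(248,121),.04),atz("top",(254,314),.04)
print("edge",e1,e2, np.degrees(np.arctan2(*(e1-e2)[1::-1])))
edge=((e1+e2)/2)@U; print("edge coord",edge)
T=np.array([.4762,-.0030,0])
print("dist to edge",edge-T@U)
sp=T-U*(.020+.0095+.012)
for yaw in(-88.7,91.3):
    q=bot.ik([sp[0],sp[1],.15],[180,0,yaw]); print(yaw,q)
E
```

```text
edge [0.6853 0.0893 0.04  ] [0.4375 0.0827 0.04  ] 1.5269387426984515
edge coord 0.07326589319467118
dist to edge 0.08706882926999776
-88.7 [ 18.2663   7.0078 -30.905    0.     -52.0871 -16.9663]
91.3 [ 18.2663   7.0078 -30.905    0.     -52.0871 163.0337]
```

```bash
cat >> h.py <<'E'
ORI=[180,0,-88.7]; EDGE=.0733
def sweep(T):
    from workcell import bot,status
    P=lambda v,z: np.append((v)[:2],z)
    s=np.array([T[0],T[1],0])-U*(.020+.0095+.012)
    bot.reach(P(s,.14),ORI); bot.servo_line(P(s,.075),rate=.2)
    hit=bot.servo_line(P(s,.048),rate=.03,contact_N=3)
    z=status.read_eef_pos()[2]; print("contact",hit,"tip z",z-.017)
    zz=z+.003 if hit else .060
    bot.servo_line(P(s,zz),rate=.05)
    e=s+U*(EDGE+.006-.0095-s@U)
    bot.servo_line(P(e,zz),rate=.07)
    print("F",status.read_contact_force())
    bot.servo_line(P(e-U*.02,zz+.004),rate=.1)
    bot.servo_line(P(e-U*.03,.14),rate=.25)
E
python3 - <<'E'
from h import *
from workcell import bot,close,status
np.set_printoptions(precision=4,suppress=True)
close()
sweep([.4762,-.0030])
print(status.read_time())
im=viewer.grab_frame("side"); cv2.imwrite("pics/side1.png",im[:,:,::-1])
E
```

```text
contact True tip z 0.040263897338824226
F [-0.613   0.7814 -0.3471]
8.3417
```

View pics/side1.png

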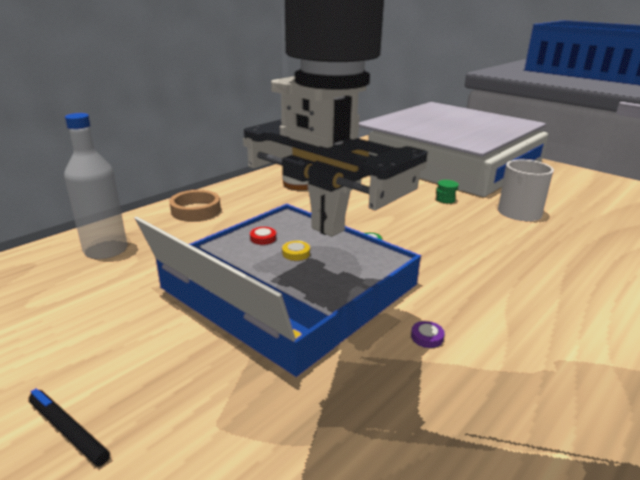

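The first yellow has dropped into the trough (297,334), and the plate was touched at 0.0403 m as expected. Now the second.

Run:
```python
from h import *
from workcell import bot,status
sweep([.5690,.0087])
s=X*.571+U*.24   # move up and over to the far (outer) side of the lid
c=np.array(status.read_eef_pos()); 
bot.servo_line([c[0],c[1],.19],rate=.25)
bot.servo_line([s[0],s[1],.19],rate=.25)
print(status.read_time())
for n in("top","side"): cv2.imwrite(f"pics/{n}2.png",viewer.grab_frame(n)[:,:,::-1])
a,b=[cv2.resize(cv2.imread(f"pics/{n}2.png"),(400,300)) for n in("top","side")]
cv2.imwrite("pics/both2.png",np.hstack([a,b]))
```

```text
contact True tip z 0.040329791943419305
F [ 0.44540882  0.52899494 -0.37825033]
14.225
```

View pics/both2.png

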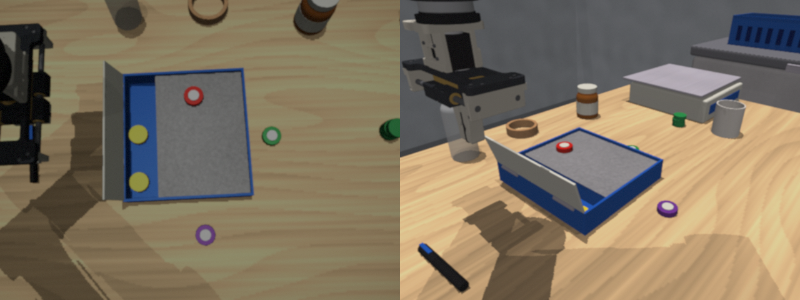

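Left panel (top view): both yellows lie flat in the trough at (138,134) and (139,182), and red is unmoved at (194,96). Right panel (side view): the gripper is clear on the lid's outer side. Next I swing the lid shut along an arc about the hinge.

Run:
```python
from h import *
from workcell import bot,status
vh,r,t=.1365,.058,.004
G=lambda v,z: X*.571+U*v+np.array([0,0,z])
bot.servo_line(G(.24,.049+r+.017),rate=.2)
bot.servo_line(G(vh+t+.0095,.049+r+.017),rate=.08)
f=lambda:print(np.round(status.read_contact_force(),1))
f()
for d in range(78,5,-12):
    a=np.radians(d)
    v=vh-r*np.cos(a)+t*np.sin(a)+.0095; z=.049+r*np.sin(a)+t*np.cos(a)+.017
    bot.servo_line(G(v,z),rate=.08)
f()
v=vh-r+.0095
print(bot.servo_line(G(v,.064),rate=.02,contact_N=12)); f()
print("tip",status.read_eef_pos()[2]-.017)
bot.servo_line(G(v,.15),rate=.2)
bot.servo_line(G(.28,.2),rate=.25)
print(status.read_time())
for n in("top","side"): cv2.imwrite(f"pics/{n}3.png",viewer.grab_frame(n)[:,:,::-1])
a,b=[cv2.imread(f"pics/{n}3.png")[60:360,x:x+400] for n,x in(("top",100),("side",90))]
cv2.imwrite("pics/both3.png",np.hstack([a,b]))
```

```text
[-0.  -0.   0.1]
[ 0.3 -0.7  0.9]
True
[-2.6  0.5  8.7]
tip 0.053238300364543176
20.1
```

View pics/both3.png

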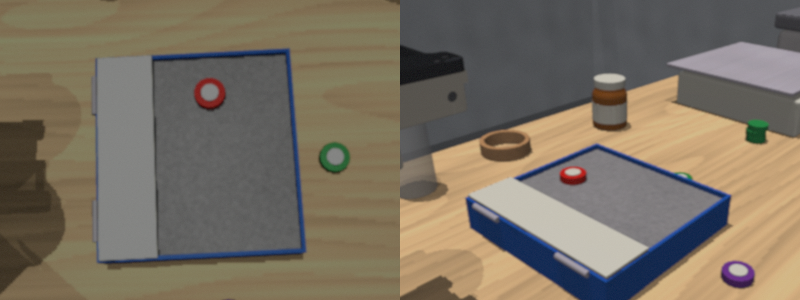

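The lid is flat over the trough (left panel, columns 97–157). The fingertip stopped at 0.0532 m, which matches the shut lid's top of 0.053 m. Red is still in place at (209,93), and the arm is clear.

```bash
python3 -c "
from workcell import bot
print(bot.job_done())"
```

```text
the job is handed in; nothing more can be done
None
```

Both yellow tokens were swept into the trough, the lid is fully shut, the red token was left where it lay, and the job was handed in at about 20 s.

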